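Grade four stones by length on the sample board

ROBOT

A 6-joint arm with a two-finger parallel gripper is mounted at the origin on a cart in front of the work surface, level with it; the furniture and walls round the work are solid. World frame = base frame: x ahead of the robot, y to its left, z up, the work surface at z = 0. Lengths are in m, angles in rad, forces in N, time in s.
With the tool pointing down it reaches from about 0.275 to 0.775 m from the base axis. Payload 14.6 kg.
Tool frame: the origin (TCP) lies midway between the tips of the shut fingers; the grasp point (between the pads) lies env.grip_point_offset behind it (env.grip_point_offset is the distance from the TCP to the grasp point, in m); z points along the fingers, y is the line along which they close (so a half turn about z gives the same grasp; the last joint's range is limited). The gripper opens to 85 mm and grips with 20 to 120 N. Pads are 22 mm wide; open, the fingers measure 114 mm over their backs; the gripper's body (76 mm by 85 mm) begins 54 mm behind the grasp point. The pads swing forward as they close: fully open they stand 13 mm farther back than shut.
Start: joints at [-1.374, 0.263, -0.048, 1.259, 0, 1.415], TCP at [0.181, -0.493, 0.231] pointing down, gripper open.
Joint ranges: [-2.65, 2.65], [-0.89, 1.7], [-1.18, 1.37], [-2.13, 2.11], [-1.35, 1.29], [-3.14, 3.14]. Speed limits (rad/s): [1.89, 1.89, 2.57, 2.79, 3.14, 3.14].

INTERFACE

Orientations are given as a unit quaternion [x, y, z, w].
In Python, from rig import observe, camera, job, env gives the robot as it stands. The module is installed in compiled form; this text tells all that it offers.
- The arm moves only by the shell command python3 -m pendant 'ROWS' [FORCE]. ROWS is JSON, a list of rows, each an object of numbers: "ax", "ay", "az": the turn, a rotation vector about the tool's x, y, z in degrees; "dx", "dy", "dz": the shift along the tool's x, y, z in m; "claw": the opening, from 0 (shut) to 1 (fully open). A call has 1 to 8 rows; each row is the pose to reach, as a shift and turn from the pose commanded when the call began, along the tool's axes at that moment; what a row does not reach only later rows make up. A row lasts 1/12 s, in which the tool goes at most 41.7 mm and 7.16 degrees, less where a joint would pass 70% of its speed; a pose out of reach is approached as far as the arm can. A call with a gripper value outside its range is refused whole. The fingers move at their own pace and stop on an object; FORCE is the grip in N (left out, the last holds). Time passes only in rows, so rows that repeat a pose let the fingers close. It gives the time, the measured TCP pose, the force, the opening and the grip force at its end, in the units of the state.
- observe(): the state, without advancing time (a new reading comes with each control period).
- camera(name): name is "scene" or "side" or "wrist"; returns a dict with "frame" (480x640x3 uint8, blue, green, red), "vertical_fov" (degrees; the focal length in pixels is half the picture's height over the tangent of half this angle, whatever the lens; pixels are square), "cx", "cy" (the principal point, pixels), "R" (3x3) and "t" (3): a world point X has camera coordinates R X + t. Camera axes: x right, y down, z forward; pixel columns grow to the right and rows downward; lengths in m; the calibration is good to about 2 mm. A picture is of the moment at which its call begins. There is no depth.
- job.hand_in(): hands the job in; it is judged then, once.
The state is a dict: "t": time; "joints": joint angles; "qvel": joint speeds; "joint_torque": joint torques, N m; "tool_pos": TCP position; "tcp_rot": TCP orientation; "contact_force": force on the tool from outside, world axes, zero at the start; "wrist_torque": the same for the moment, N m; "finger_gap": finger opening in m; "grip_force": force on a finger pad.
Only numpy, scipy, OpenCV 4.12 (cv2) and the standard library are available. Lean on these libraries where they do the work, as an engineer would, in place of code of your own. Each camera call takes 0.05 s, during which the arm holds its last target. There are 200 camera calls.

TASK

Lay the four stones (striped bar, dark block, cream block, rough amber-brown lump) on the wooden grading board in order of length, the longest on the red pad at one end, each next shorter one on the next pad along, down to the shortest at the other end. Set each stone down in the middle of its pad, the same side up as you found it, without dropping it, and leave the loupe and the small red case where they are.

Things in the scene. Friction and masses are not known exactly. Their poses are not given: they have to be found in the camera images.
- striped_bar: brown and cream striped stone bar, 26 (x) x 64 (y) x 15 mm high. Loose; origin at the centre of its underside as it lies, z up, y along its length
- block_dark: dark grey cut stone block, 40 (x) x 48 (y) x 24 mm high. Loose; origin at the centre of its underside as it lies, z up, y along its longer side
- block_cream: cream and brown cut stone block, 33 (x) x 39 (y) x 18 mm high. Loose; origin at the centre of its underside as it lies, z up, y along its longer side
- lump_1: rough amber-brown lump of stone with uneven sides, 29 (x) x 31 (y) x 22 mm high. Loose; origin at the centre of its underside as it lies, z up, y along its longer side
- pad_red: red felt pad, 76 mm across the row by 60 mm along it, the first place, at either end of the row of four pads (88 mm centres, one straight line) on the fixed dark wooden board. The pads' tops, where stones rest, are 14 mm above the table. Fixed. Origin at the middle of the pad's underside (12 mm above the table), x across the row (roughly away from the robot), y along it, z up
- pad_mid_a: plain grey felt pad, one of the two in the middle of the row, 76 mm across the row by 60 mm along it; alike with the other middle pad, and which of the two lies next to the red pad changes: the nearer one (88 mm from it) is the second place, the other (176 mm) the third. Fixed. Origin, x and z as for pad_red
- pad_mid_b: plain grey felt pad, one of the two in the middle of the row, 76 mm across the row by 60 mm along it; alike with the other middle pad, and which of the two lies next to the red pad changes: the nearer one (88 mm from it) is the second place, the other (176 mm) the third. Fixed. Origin, x and z as for pad_red
- pad_end: plain grey felt pad, 76 mm across the row by 60 mm along it, always at the far end of the row from the red pad (264 mm from it): the fourth place. The board below all four is 90 mm wide, 372 mm long, its top 12 mm above the table. Fixed. Origin, x and z as for pad_red
- loupe: folding loupe, black ring and grey cover, 30 (x) x 58 (y) x 14 mm high, lying to the left of the board; not to be disturbed. Origin at the centre of its underside
- red_case: small red and blue slim case, 30 (x) x 92 (y) x 17 mm high, lying to the right of the board; not to be disturbed. Origin at the centre of its underside
Things that resemble listed ones, but are neither listed nor needed, are in the scene too. Leave any blue look-alike of the block_cream alone. Leave any turquoise look-alike of the block_dark alone.

How it is judged:
At the end, for the whole second after the job is handed in: Striped bar on the red pad, dark block on the pad next to it, cream block on the one after, amber-brown lump on the far end pad: each centre within 12 mm of its pad's centre, lying on the pad the same side up (within 11 degrees), released and at rest (horizontal distance between striped_bar and pad_red below 0.012 m and horizontal distance between lump_1 and pad_end below 0.012 m and ((horizontal distance between pad_mid_a and pad_red below 0.13 m and horizontal distance between block_dark and pad_mid_a below 0.012 m and horizontal distance between block_cream and pad_mid_b below 0.012 m) or (horizontal distance between pad_mid_b and pad_red below 0.13 m and horizontal distance between block_dark and pad_mid_b below 0.012 m and horizontal distance between block_cream and pad_mid_a below 0.012 m)) and height (world z) of striped_bar between 0.009 and 0.02 m and angle between each of striped_bar, block_dark, block_cream, lump_1's own z axis and vertical below 0.2 rad and linear speed of each of striped_bar, block_dark, block_cream, lump_1 below 0.02 m/s and angular speed of each of striped_bar, block_dark, block_cream, lump_1 below 0.2 rad/s and contact force between the fingers and striped_bar below 0.1 N and height (world z) of block_dark between 0.009 and 0.02 m and contact force between the fingers and block_dark below 0.1 N and height (world z) of block_cream between 0.009 and 0.02 m and contact force between the fingers and block_cream below 0.1 N and height (world z) of lump_1 between 0.009 and 0.02 m and contact force between the fingers and lump_1 below 0.1 N); the robot touches nothing.
It fails at once if a stone falls freely (drops more than about 25 mm) ((linear speed of striped_bar above 0.7 m/s and contact force between the fingers and striped_bar below 0.05 N) or (linear speed of block_dark above 0.7 m/s and contact force between the fingers and block_dark below 0.05 N) or (linear speed of block_cream above 0.7 m/s and contact force between the fingers and block_cream below 0.05 N) or (linear speed of lump_1 above 0.7 m/s and contact force between the fingers and lump_1 below 0.05 N)).
It fails at once if the loupe or the red case is moved by more than 20 mm (distance of any of loupe, red_case from where it was at the start of the episode above 0.02 m).
It also fails if it takes over 83 s, if anything falls off the work surface, if the arm or the gripper's body presses on something with over 40 N, if the wrist force passes 120 N, or if a joint passes its speed limit or range.

## Working session

There is one attempt and no reset: what is moved stays moved. The work goes in short steps, Python scripts to look and compute and a shell command to move; the robot and the scene stay as the last step left them, time stands still between calls to the robot, and variables do not carry over. Pictures are saved under pics/ and viewed, at most 14 in all, crops included, and the job is handed in when it is done.

```bash
mkdir -p pics; python3 - <<'E'
from rig import observe,camera,env
import cv2,pickle
s=observe();print(s['t'],s['tool_pos'],s['tcp_rot'],s['finger_gap'],env.grip_point_offset)
for n in("scene","side"):
    c=camera(n);cv2.imwrite(f'pics/{n}0.png',c['frame']);pickle.dump(c,open(f'{n}0.pkl','wb'));print(n,c['R'],c['t'],c['vertical_fov'],c['cx'],c['cy'])
E
```

```text
0.0 [ 0.18083305 -0.4925826   0.23082529] [ 9.84571914e-01  1.74979596e-01 -1.90148079e-05 -5.35185789e-04] 0.08542128370434611 0.0187
scene [[-8.85346396e-01 -4.64931968e-01 -1.56246844e-04]
 [-3.18622852e-01  6.06982027e-01 -7.28046906e-01]
 [ 3.38587120e-01 -6.44523920e-01 -6.85527300e-01]] [0.48151936 0.20605698 1.00923614] 47.489207844731276 329.47648508246874 240.60801756378723
side [[ 0.96200012 -0.27290441 -0.00888573]
 [-0.11456838 -0.37389152 -0.92036907]
 [ 0.24785048  0.88641318 -0.3909499 ]] [-0.5218718   0.08745647  0.90261357] 57.18608106470696 317.9398608672693 243.5310661577469
```

View pics/scene0.png

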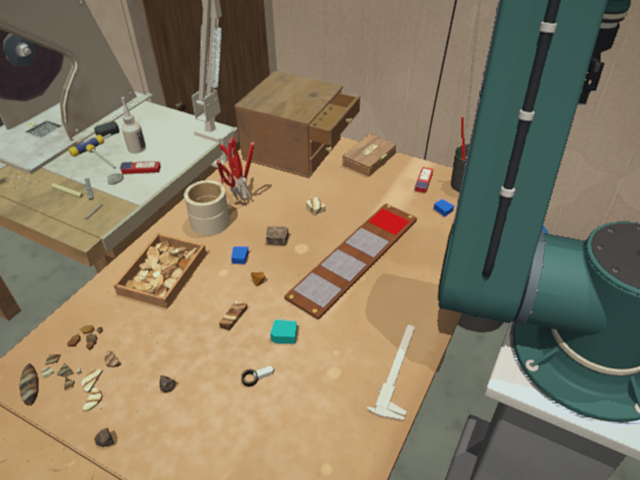

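View pics/side0.png

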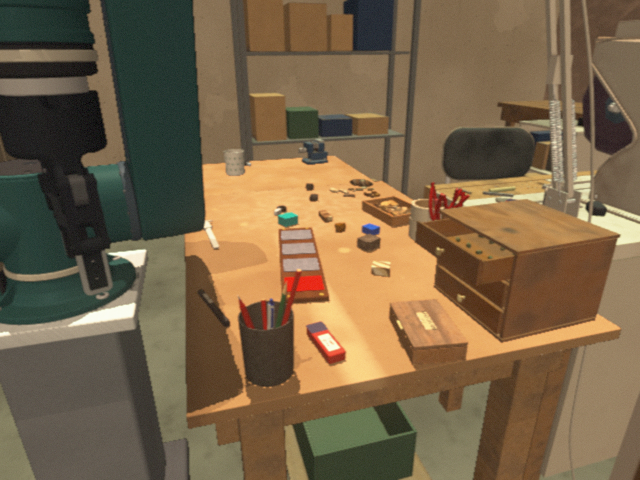

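Scene shows the striped bar at about (233,315), the lump at (258,278), the dark block at (277,236) and the cream block at (315,206). The board runs from (390,220, red) to (317,291). The look-alikes are blue (240,255) and (444,207), and turquoise (284,331). There are also brown/dark pebbles at (75,340) and (167,383), whose size and colour don't match the lump. I'll confirm with a crop.

```bash
cat > h.py <<'E'
import numpy as np,cv2,pickle
from scipy.spatial.transform import Rotation as Ro
def px2w(c,uv,z):
    f=240/np.tan(np.radians(c['vertical_fov']/2))
    R=np.array(c['R']);t=np.array(c['t']);o=-R.T@t
    d=R.T@np.array([(uv[0]-c['cx'])/f,(uv[1]-c['cy'])/f,1]);return o+d*(z-o[2])/d[2]
def w2px(c,X):
    f=240/np.tan(np.radians(c['vertical_fov']/2))
    p=np.array(c['R'])@np.array(X)+np.array(c['t']);return np.array([f*p[0]/p[2]+c['cx'],f*p[1]/p[2]+c['cy']])
E
python3 - <<'E'
from h import *
c=pickle.load(open('scene0.pkl','rb'))
im=c['frame'][180:340,210:420];cv2.imwrite('pics/crop0.png',cv2.resize(im,None,fx=3.75,fy=3.75,interpolation=cv2.INTER_CUBIC))
for n,uv,z in [('bar',(233,315),.008),('lump',(258,279),.01),('dark',(277,236),.012),('cream',(315,206),.009),('red',(390,220),.014),('m1',(368,242),.014),('m2',(344,265),.014),('end',(317,291),.014),('loupe',(257,376),.007),('case',(424,180),.01),('turq',(284,331),.012),('blue',(240,255),.01)]:print(n,px2w(c,uv,z).round(3))
E
```

```text
bar [0.63  0.24  0.008]
lump [0.638 0.138 0.01 ]
dark [0.671 0.01  0.012]
cream [ 0.648 -0.125  0.009]
red [ 0.468 -0.155  0.014]
m1 [ 0.482 -0.065  0.014]
m2 [0.497 0.023 0.014]
end [0.513 0.114 0.014]
loupe [0.514 0.333 0.007]
case [ 0.454 -0.341  0.01 ]
turq [0.52  0.229 0.012]
blue [0.711 0.097 0.01 ]
```

View pics/crop0.png

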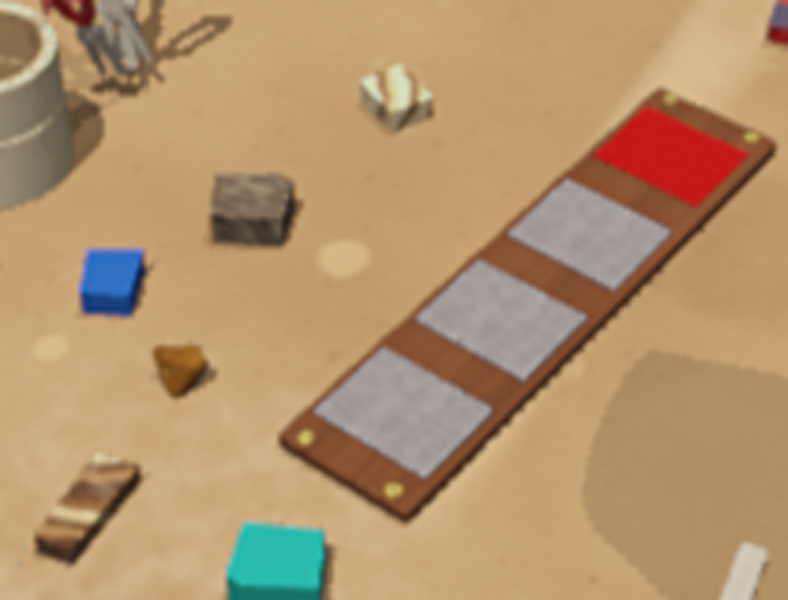

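The crop confirms the choice. Dark block (277,236): grey, veined. Cream block (315,206): cream/brown. Lump (258,278): amber. Striped bar (233,315). The blue and turquoise blocks are the look-alikes. The red pad is at the -y end. Now moving over the scene for a wrist view.

```bash
python3 -m pendant '[{"dz":-0.07,"claw":1},{"dz":-0.07},{"dx":0.489,"dy":-0.26,"dz":-0.08,"az":-70},{"dx":0.489,"dy":-0.26,"dz":-0.08,"az":-70},{"dx":0.489,"dy":-0.26,"dz":-0.08,"az":-70},{"dx":0.489,"dy":-0.26,"dz":-0.08,"az":-70},{"dx":0.489,"dy":-0.26,"dz":-0.08,"az":-70},{"dx":0.489,"dy":-0.26,"dz":-0.08,"az":-70}]'
python3 - <<'E'
from rig import observe
from h import *
s=observe();R=Ro.from_quat(s['tcp_rot']).as_matrix()
x=R[:,0];print(s['tool_pos'],np.degrees(np.arctan2(x[1],x[0])),s['joints'].round(2))
print((R.T@(np.array([.55,-.08,.31])-s['tool_pos'])).round(3))
E
```

```text
[ 0.18086945 -0.49258562  0.230883  ] 20.158123265678462 [-1.37  0.26 -0.05  1.26  0.    1.42]
[ 0.489 -0.26  -0.079]validation failed for argument at $[0]...
```

```bash
python3 -m pendant '[{"ax":0,"ay":0,"az":0,"dx":0,"dy":0,"dz":-0.07,"claw":1},{"ax":0,"ay":0,"az":-70,"dx":0.489,"dy":-0.26,"dz":-0.08,"claw":1}]'
```

```text
t: 0.27
tool_pos: [0.2068, -0.4665, 0.2798]
tcp_rot: [0.972, 0.233, -0.001, 0.003]
contact_force: [1.4, -0.9, 0.3]
finger_gap: 0.0853
grip_force: 0.0
```

```bash
cat > d.py <<'E'
import sys
from rig import observe
from h import *
# usage: d.py x y z yaw -> tool-frame shift from measured pose
s=observe();R=Ro.from_quat(s['tcp_rot']).as_matrix()
yaw=np.degrees(np.arctan2(R[1,0],R[0,0]))
print('t',s['t'].__round__(2),'pos',s['tool_pos'].round(4),'yaw',round(yaw,1),'gap',round(s['finger_gap'],4),'j',s['joints'].round(2))
a=list(map(float,sys.argv[1:]))
for i in range(0,len(a),4):
    print('d',(R.T@(np.array(a[i:i+3])-s['tool_pos'])).round(4),'az',round(-((a[i+3]-yaw+180)%360-180),1))
E
python3 d.py .55 -.08 .31 90
```

```text
t 0.27 pos [ 0.2068 -0.4665  0.2798] yaw 27.0 gap 0.0853 j [-1.31  0.22  0.03  1.37 -0.    1.36]
d [ 0.4811 -0.1887 -0.0324] az -63.0
```

```bash
P='python3 -m pendant'; python3 -m pendant '[{"ax":0,"ay":0,"az":-63,"dx":0.481,"dy":-0.189,"dz":-0.032,"claw":1},{"ax":0,"ay":0,"az":-63,"dx":0.481,"dy":-0.189,"dz":-0.032,"claw":1},{"ax":0,"ay":0,"az":-63,"dx":0.481,"dy":-0.189,"dz":-0.032,"claw":1},{"ax":0,"ay":0,"az":-63,"dx":0.481,"dy":-0.189,"dz":-0.032,"claw":1},{"ax":0,"ay":0,"az":-63,"dx":0.481,"dy":-0.189,"dz":-0.032,"claw":1},{"ax":0,"ay":0,"az":-63,"dx":0.481,"dy":-0.189,"dz":-0.032,"claw":1},{"ax":0,"ay":0,"az":-63,"dx":0.481,"dy":-0.189,"dz":-0.032,"claw":1},{"ax":0,"ay":0,"az":-63,"dx":0.481,"dy":-0.189,"dz":-0.032,"claw":1}]'; python3 d.py .55 0 .36 90
```

```text
t: 0.93
tool_pos: [0.4288, -0.2097, 0.2965]
tcp_rot: [0.737, 0.675, -0.0, -0.0]
contact_force: [0.8, -0.7, -0.4]
finger_gap: 0.0855
grip_force: 0.0
t 0.93 pos [ 0.4288 -0.2097  0.2965] yaw 85.0 gap 0.0855 j [-0.63  0.17  0.    1.4  -0.    1.03]
d [ 0.2196  0.1024 -0.0635] az -5.0
```

```bash
python3 -m pendant '[{"ax":0,"ay":0,"az":-5,"dx":0.22,"dy":0.102,"dz":-0.064,"claw":1},{"ax":0,"ay":0,"az":-5,"dx":0.22,"dy":0.102,"dz":-0.064,"claw":1},{"ax":0,"ay":0,"az":-5,"dx":0.22,"dy":0.102,"dz":-0.064,"claw":1},{"ax":0,"ay":0,"az":-5,"dx":0.22,"dy":0.102,"dz":-0.064,"claw":1},{"ax":0,"ay":0,"az":-5,"dx":0.22,"dy":0.102,"dz":-0.064,"claw":1},{"ax":0,"ay":0,"az":-5,"dx":0.22,"dy":0.102,"dz":-0.064,"claw":1},{"ax":0,"ay":0,"az":-5,"dx":0.22,"dy":0.102,"dz":-0.064,"claw":1},{"ax":0,"ay":0,"az":-5,"dx":0.22,"dy":0.102,"dz":-0.064,"claw":1}]'; cat > w.py <<'E'
import sys
from rig import camera
from h import *
c=camera('wrist');n=sys.argv[1];cv2.imwrite(f'pics/{n}.png',c['frame']);pickle.dump(c,open(f'{n}.pkl','wb'))
print(-np.array(c['R']).T@np.array(c['t']),np.array(c['R'])[2],c['vertical_fov'])
E
python3 w.py w1; python3 d.py
```

```text
t: 1.6
tool_pos: [0.5509, -0.0005, 0.36]
tcp_rot: [0.708, 0.706, -0.0, -0.0]
contact_force: [1.0, -0.3, -0.7]
finger_gap: 0.0857
grip_force: 0.0
[0.55068118 0.06967799 0.50185312] [-5.54404701e-04 -2.76548817e-01 -9.60999711e-01] 58.4765257984181
t 1.65 pos [ 0.5503 -0.0017  0.3599] yaw 89.7 gap 0.0851 j [-0.15  0.31  0.37  1.63 -0.    1.42]
```

View pics/w1.png

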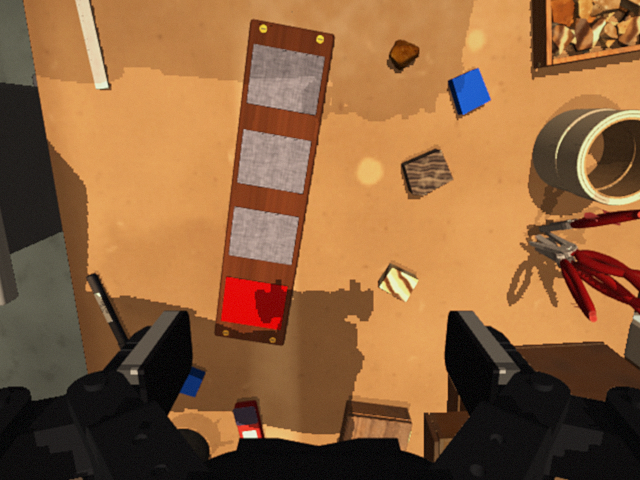

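The wrist view shows the pads with red at (252,302) and grey at (262,236), (273,161), (285,80). The lump is at (403,54), blue at (470,92), the dark block at (427,172) and the cream block at (398,282). I'll enlarge the stones to get their corners.

```bash
python3 - <<'E'
from h import *
c=pickle.load(open('w1.pkl','rb'));f=c['frame']
T=[f[y-32:y+32,x-32:x+32] for x,y in((403,54),(427,172),(398,282))]
cv2.imwrite('pics/w1c.png',np.hstack([cv2.resize(t,(264,264),interpolation=cv2.INTER_CUBIC) for t in T]))
hsv=cv2.cvtColor(f,cv2.COLOR_BGR2HSV)
g=cv2.inRange(hsv,(0,0,60),(180,60,255));r=cv2.inRange(hsv,(0,220,90),(4,255,255))
m=g|r
m[:, :215]=0;m[:,335:]=0;m[335:]=0;m=cv2.morphologyEx(m,cv2.MORPH_CLOSE,np.ones((3,3)))
for k in cv2.findContours(m,0,2)[0]:
    if cv2.contourArea(k)>900:
        b=cv2.boxPoints(cv2.minAreaRect(k));W=np.array([px2w(c,p,.014)[:2] for p in b])
        e=np.linalg.norm(np.roll(W,-1,0)-W,axis=1);print(b.mean(0),W.mean(0).round(4),e.round(3))
E
```

```text
[253.11082 302.96487] [ 0.4699 -0.1507] [0.06  0.076 0.061 0.078]
[262.76758 235.30542] [ 0.4852 -0.0641] [0.059 0.074 0.06  0.077]
[272.97095 161.16806] [0.5    0.0222] [0.06  0.076 0.06  0.078]
[284.37537  79.27322] [0.515  0.1085] [0.059 0.076 0.06  0.078]
```

View pics/w1c.png

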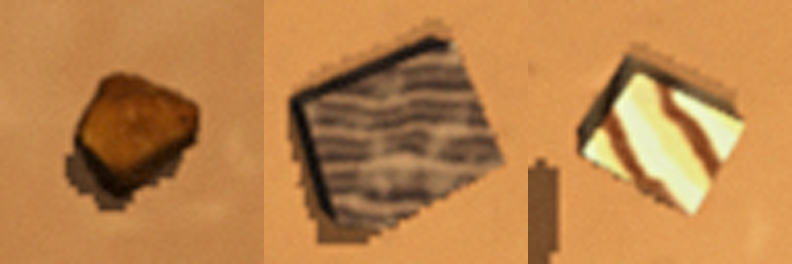

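```bash
python3 - <<'E'
from h import *
c=pickle.load(open('w1.pkl','rb'))
def box(name,loc,org,z):
    W=np.array([px2w(c,np.array(p)/4.125+org,z)[:2] for p in loc]);d=np.roll(W,-1,0)-W
    print(name,W.mean(0).round(4),np.linalg.norm(d,axis=1).round(4),np.degrees(np.arctan2(d[:,1],d[:,0])).round(1))
box('dark',[(38,98),(186,45),(238,162),(81,222)],(395,140),.024)
box('cream',[(109,72),(215,122),(164,213),(55,150)],(366,250),.018)
box('lump',[(110,73),(198,105),(165,190),(78,140)],(371,22),.012)
E
```

```text
dark [0.6724 0.0112] [0.0409 0.0351 0.0445 0.0361] [  19.7  -62.2 -158.6  111.9]
cream [ 0.648  -0.1239] [0.0353 0.0318 0.0387 0.0284] [ -26.2 -114.9  148.6   58.6]
lump [0.6422 0.135 ] [0.024  0.0215 0.0259 0.0174] [ -18.3 -109.8  152.4   64.7]
```

```bash
python3 d.py .6724 .0112 .1 21
```

```text
t 1.65 pos [ 0.5503 -0.0017  0.3599] yaw 89.7 gap 0.0851 j [-0.15  0.31  0.37  1.63 -0.    1.42]
d [0.0135 0.1223 0.2598] az 68.7
```

```bash
python3 -m pendant '[{"ax":0,"ay":0,"az":69,"dx":0.013,"dy":0.122,"dz":0.26,"claw":1},{"ax":0,"ay":0,"az":69,"dx":0.013,"dy":0.122,"dz":0.26,"claw":1},{"ax":0,"ay":0,"az":69,"dx":0.013,"dy":0.122,"dz":0.26,"claw":1},{"ax":0,"ay":0,"az":69,"dx":0.013,"dy":0.122,"dz":0.26,"claw":1},{"ax":0,"ay":0,"az":69,"dx":0.013,"dy":0.122,"dz":0.26,"claw":1},{"ax":0,"ay":0,"az":69,"dx":0.013,"dy":0.122,"dz":0.26,"claw":1},{"ax":0,"ay":0,"az":69,"dx":0.013,"dy":0.122,"dz":0.26,"claw":1},{"ax":0,"ay":0,"az":69,"dx":0.013,"dy":0.122,"dz":0.26,"claw":1}]'; python3 d.py .6724 .0112 .1 21 .6724 .0112 .002 21
```

```text
t: 2.32
tool_pos: [0.6704, 0.0086, 0.0929]
tcp_rot: [0.962, 0.274, -0.004, -0.002]
contact_force: [-1.7, -0.1, -1.0]
finger_gap: 0.0853
grip_force: 0.0
t 2.32 pos [0.6704 0.0086 0.0929] yaw 31.9 gap 0.0853 j [-0.11  0.58  0.09  1.09 -0.    2.48]
d [ 0.003  -0.0012 -0.0071] az 10.9
d [ 0.0037 -0.0007  0.0909] az 10.9
```

```bash
python3 -m pendant '[{"ax":0,"ay":0,"az":11,"dx":0,"dy":0,"dz":0,"claw":1},{"ax":0,"ay":0,"az":11,"dx":0,"dy":0,"dz":0,"claw":1},{"ax":0,"ay":0,"az":11,"dx":0,"dy":0,"dz":0,"claw":1}]'; python3 w.py w2; python3 d.py .6724 .0112 .002 21
```

```text
t: 2.57
tool_pos: [0.6714, 0.0083, 0.1]
tcp_rot: [0.983, 0.182, -0.001, -0.0]
contact_force: [-0.1, 0.4, -0.3]
finger_gap: 0.0853
grip_force: 0.0
[0.73646873 0.03356587 0.24174272] [-0.25818259 -0.09963248 -0.96094491] 58.4765257984181
t 2.62 pos [0.6716 0.0085 0.1003] yaw 21.3 gap 0.0855 j [-0.11  0.57  0.1   1.1  -0.    2.66]
d [ 0.0018 -0.0022  0.0983] az 0.3
```

View pics/w2.png

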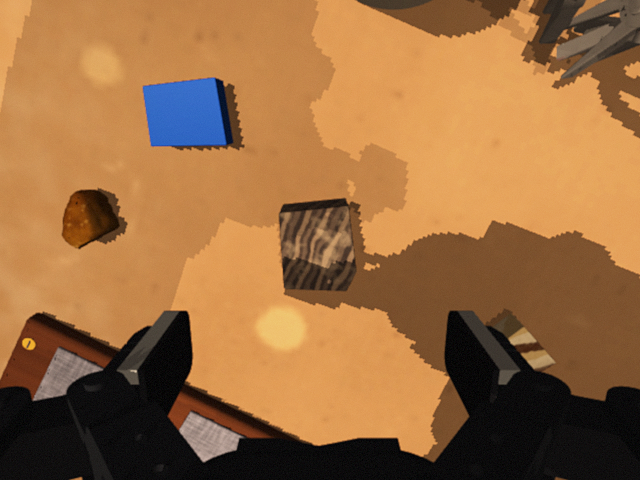

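The dark block is square to the fingers, with its top centre at about (317,248). The lump is at (88,218). I'll refine, then grasp.

```bash
python3 - <<'E'
from h import *
c=pickle.load(open('w2.pkl','rb'))
W=np.array([px2w(c,p,.024)[:2] for p in((280,205),(350,207),(355,290),(284,289))]);d=np.roll(W,-1,0)-W
print(W.mean(0),np.linalg.norm(d,axis=1),np.degrees(np.arctan2(d[:,1],d[:,0])),px2w(c,(90,218),.012))
E
python3 -m pendant '[{"ax":0,"ay":0,"az":0,"dx":0.002,"dy":-0.002,"dz":0.03,"claw":1},{"ax":0,"ay":0,"az":0,"dx":0.002,"dy":-0.002,"dz":0.06,"claw":1},{"ax":0,"ay":0,"az":0,"dx":0.002,"dy":-0.002,"dz":0.08,"claw":1},{"ax":0,"ay":0,"az":0,"dx":0.002,"dy":-0.002,"dz":0.098,"claw":1},{"ax":0,"ay":0,"az":0,"dx":0.002,"dy":-0.002,"dz":0.098,"claw":1},{"ax":0,"ay":0,"az":0,"dx":0.002,"dy":-0.002,"dz":0.098,"claw":1}]' 30; python3 d.py .6724 .0112 .002 21
```

```text
[0.67369973 0.00977701] [0.03615895 0.04629888 0.03879291 0.0466236 ] [ -70.62202365 -154.39161273  110.17063666   22.32178374] [0.64201107 0.13133621 0.012     ]
t: 3.12
tool_pos: [0.6727, 0.0119, 0.0023]
tcp_rot: [0.983, 0.186, -0.001, -0.0]
contact_force: [-0.2, 0.1, -0.0]
finger_gap: 0.0857
grip_force: 0.0
t 3.12 pos [0.6727 0.0119 0.0023] yaw 21.4 gap 0.0857 j [-0.1   0.65 -0.04  0.88 -0.    2.67]
d [-0.0005  0.0006  0.0003] az 0.4
```

Close.

```bash
python3 -m pendant '[{"ax":0,"ay":0,"az":0,"dx":0,"dy":0.001,"dz":0,"claw":0.3},{"ax":0,"ay":0,"az":0,"dx":0,"dy":0.001,"dz":0,"claw":0.3},{"ax":0,"ay":0,"az":0,"dx":0,"dy":0.001,"dz":0,"claw":0.3},{"ax":0,"ay":0,"az":0,"dx":0,"dy":0.001,"dz":0,"claw":0.3},{"ax":0,"ay":0,"az":0,"dx":0,"dy":0.001,"dz":0,"claw":0.3},{"ax":0,"ay":0,"az":0,"dx":0,"dy":0.001,"dz":0,"claw":0.3},{"ax":0,"ay":0,"az":0,"dx":0,"dy":0.001,"dz":0,"claw":0.3},{"ax":0,"ay":0,"az":0,"dx":0,"dy":0.001,"dz":0,"claw":0.3}]' 30; python3 d.py .4852 -.0641 .1 15 .4852 -.0641 .017 15
```

```text
t: 3.78
tool_pos: [0.6741, 0.0116, 0.0035]
tcp_rot: [0.983, 0.185, 0.001, 0.0]
contact_force: [-1.5, 0.6, 7.4]
finger_gap: 0.0389
grip_force: 29.8
t 3.78 pos [0.6741 0.0116 0.0035] yaw 21.3 gap 0.0389 j [-0.1   0.65 -0.04  0.88 -0.    2.67]
d [-0.2034  0.0019 -0.0967] az 6.3
d [-0.2035  0.0018 -0.0137] az 6.3
```

```bash
python3 -m pendant '[{"ax":0,"ay":0,"az":0,"dx":0,"dy":0,"dz":-0.03,"claw":0.3},{"ax":0,"ay":0,"az":0,"dx":0,"dy":0,"dz":-0.06,"claw":0.3},{"ax":0,"ay":0,"az":0,"dx":-0.03,"dy":0.001,"dz":-0.08,"claw":0.3},{"ax":0,"ay":0,"az":0,"dx":-0.065,"dy":0.001,"dz":-0.08,"claw":0.3},{"ax":0,"ay":0,"az":0,"dx":-0.1,"dy":0.001,"dz":-0.08,"claw":0.3},{"ax":0,"ay":0,"az":0,"dx":-0.135,"dy":0.001,"dz":-0.08,"claw":0.3},{"ax":0,"ay":0,"az":0,"dx":-0.17,"dy":0.002,"dz":-0.08,"claw":0.3},{"ax":0,"ay":0,"az":0,"dx":-0.202,"dy":0.002,"dz":-0.08,"claw":0.3}]'; python3 -m pendant '[{"ax":0,"ay":0,"az":0,"dx":0,"dy":0,"dz":0,"claw":0.3},{"ax":0,"ay":0,"az":0,"dx":0,"dy":0,"dz":0,"claw":0.3}]'; python3 d.py .4852 -.0641 .017 21
```

```text
t: 4.45
tool_pos: [0.4844, -0.064, 0.0828]
tcp_rot: [0.983, 0.185, 0.0, 0.0]
contact_force: [-0.3, -1.0, -0.0]
finger_gap: 0.0384
grip_force: 30.5
t: 4.62
tool_pos: [0.4853, -0.0641, 0.0832]
tcp_rot: [0.983, 0.184, 0.0, 0.0]
contact_force: [1.0, -0.4, -0.6]
finger_gap: 0.0387
grip_force: 30.5
t 4.62 pos [ 0.4853 -0.0641  0.0832] yaw 21.2 gap 0.0387 j [-0.3   0.3  -0.42  0.85 -0.    2.47]
d [-0.0001 -0.0001  0.0662] az 0.2
```

```bash
python3 -m pendant '[{"ax":0,"ay":0,"az":0,"dx":0,"dy":0,"dz":0.03,"claw":0.3},{"ax":0,"ay":0,"az":0,"dx":0,"dy":0,"dz":0.05,"claw":0.3},{"ax":0,"ay":0,"az":0,"dx":0,"dy":0,"dz":0.06,"claw":0.3},{"ax":0,"ay":0,"az":0,"dx":0,"dy":0,"dz":0.065,"claw":0.3},{"ax":0,"ay":0,"az":0,"dx":0,"dy":0,"dz":0.065,"claw":0.3},{"ax":0,"ay":0,"az":0,"dx":0,"dy":0,"dz":0.065,"claw":0.3}]'; python3 -m pendant '[{"ax":0,"ay":0,"az":0,"dx":0,"dy":0,"dz":0,"claw":0.65},{"ax":0,"ay":0,"az":0,"dx":0,"dy":0,"dz":0,"claw":0.65},{"ax":0,"ay":0,"az":0,"dx":0,"dy":0,"dz":0,"claw":0.65},{"ax":0,"ay":0,"az":0,"dx":0,"dy":0,"dz":0,"claw":0.65},{"ax":0,"ay":0,"az":0,"dx":0,"dy":0,"dz":-0.03,"claw":0.65},{"ax":0,"ay":0,"az":0,"dx":0,"dy":0,"dz":-0.06,"claw":0.65},{"ax":0,"ay":0,"az":0,"dx":0,"dy":0,"dz":-0.09,"claw":0.9},{"ax":0,"ay":0,"az":0,"dx":0,"dy":0,"dz":-0.12,"claw":1}]';  python3 d.py .648 -.1239 .12 151 .648 -.1239 .12 -29
```

```text
t: 5.12
tool_pos: [0.4872, -0.0635, 0.0176]
tcp_rot: [0.983, 0.185, 0.0, 0.0]
contact_force: [0.2, -0.1, -1.1]
finger_gap: 0.0384
grip_force: 29.9
t: 5.78
tool_pos: [0.486, -0.0636, 0.139]
tcp_rot: [0.983, 0.185, 0.0, -0.0]
contact_force: [0.7, -0.2, 0.4]
finger_gap: 0.0774
grip_force: 0.0
t 5.78 pos [ 0.486  -0.0636  0.139 ] yaw 21.3 gap 0.0774 j [-0.3   0.25 -0.32  1.    0.    2.47]
d [0.129  0.1151 0.019 ] az -129.7
d [0.129  0.1151 0.019 ] az 50.3
```

```bash
python3 -m pendant '[{"ax":0,"ay":0,"az":-40,"dx":0.129,"dy":0.115,"dz":0.02,"claw":1},{"ax":0,"ay":0,"az":-40,"dx":0.129,"dy":0.115,"dz":0.02,"claw":1},{"ax":0,"ay":0,"az":-40,"dx":0.129,"dy":0.115,"dz":0.02,"claw":1},{"ax":0,"ay":0,"az":-40,"dx":0.129,"dy":0.115,"dz":0.02,"claw":1},{"ax":0,"ay":0,"az":-40,"dx":0.129,"dy":0.115,"dz":0.02,"claw":1},{"ax":0,"ay":0,"az":-40,"dx":0.129,"dy":0.115,"dz":0.02,"claw":1},{"ax":0,"ay":0,"az":-40,"dx":0.129,"dy":0.115,"dz":0.02,"claw":1},{"ax":0,"ay":0,"az":-40,"dx":0.129,"dy":0.115,"dz":0.02,"claw":1}]'; python3 w.py w3;  python3 d.py .648 -.1239 .002 61
```

```text
t: 6.45
tool_pos: [0.648, -0.1239, 0.1173]
tcp_rot: [0.861, 0.509, -0.0, -0.0]
contact_force: [-0.6, -0.4, 0.4]
finger_gap: 0.0856
grip_force: 0.0
[ 0.68136395 -0.06239492  0.25911859] [-0.13282176 -0.24228676 -0.96106998] 58.4765257984181
t 6.5 pos [ 0.6479 -0.1238  0.1176] yaw 61.1 gap 0.0857 j [-0.31  0.54  0.09  1.12  0.    1.76]
d [-1.000e-04  1.000e-04  1.156e-01] az 0.1
```

View pics/w3.png

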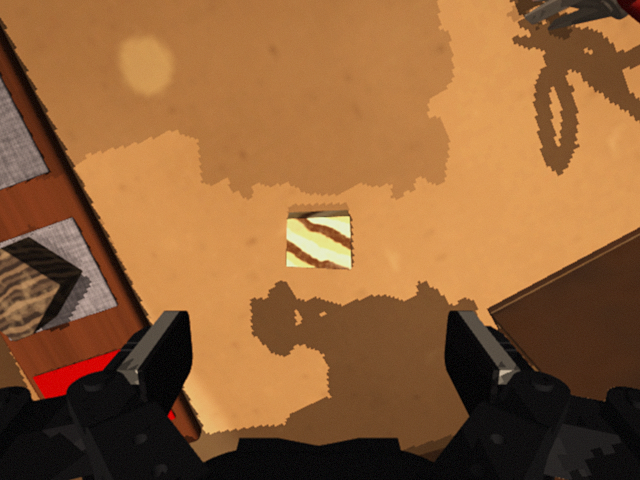

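The cream block is square to the fingers, with its top centre at (319,242). There is a drawer corner at (490,305), so I'll check clearance.

```bash
python3 - <<'E'
from h import *
c=pickle.load(open('w3.pkl','rb'))
W=np.array([px2w(c,p,.018)[:2] for p in((287,216),(351,215),(352,269),(287,267))]);print(W.mean(0))
for z in(0,.05,.1,.15):print(z,px2w(c,(490,305),z),px2w(c,(640,232),z))
E
python3 -m pendant '[{"ax":0,"ay":0,"az":0,"dx":0,"dy":0,"dz":0.02,"claw":0.85},{"ax":0,"ay":0,"az":0,"dx":0,"dy":0,"dz":0.03,"claw":0.85}]'; python3 d.py .648 -.1239 .002 61
```

```text
[ 0.64826981 -0.12419458]
0 [ 0.72341673 -0.2205723   0.        ] [ 0.82470593 -0.21967676  0.        ]
0.05 [ 0.71530215 -0.1900501   0.05      ] [ 0.7970464  -0.18932737  0.05      ]
0.1 [ 0.70718757 -0.1595279   0.1       ] [ 0.76938687 -0.15897797  0.1       ]
0.15 [ 0.69907299 -0.12900571  0.15      ] [ 0.74172734 -0.12862858  0.15      ]
t: 6.67
tool_pos: [0.6477, -0.1236, 0.0867]
tcp_rot: [0.861, 0.509, -0.0, -0.0]
contact_force: [0.2, 0.3, 0.0]
finger_gap: 0.0729
grip_force: 0.0
t 6.67 pos [ 0.6477 -0.1236  0.0867] yaw 61.2 gap 0.0729 j [-0.31  0.56  0.04  1.05  0.    1.76]
d [-0.0001  0.0004  0.0847] az 0.2
```

```bash
python3 - <<'E'
from h import *
c=pickle.load(open('w3.pkl','rb'))
for n in('scene0','side0'):
    s=pickle.load(open(n+'.pkl','rb'))
    print(n,[(z,w2px(s,px2w(c,(490,305),z)).round(0)) for z in(.05,.08,.1,.12,.15)])
E
```

```text
scene0 [(0.05, array([304., 170.])), (0.08, array([301., 164.])), (0.1, array([300., 160.])), (0.12, array([298., 156.])), (0.15, array([295., 150.]))]
side0 [(0.05, array([425., 259.])), (0.08, array([420., 242.])), (0.1, array([417., 231.])), (0.12, array([413., 220.])), (0.15, array([408., 203.]))]
```

Clearance to the drawer is about 20 mm. Descend and grip.

```bash
python3 -m pendant '[{"ax":0,"ay":0,"az":0,"dx":0,"dy":0,"dz":0.025,"claw":0.85},{"ax":0,"ay":0,"az":0,"dx":0,"dy":0,"dz":0.05,"claw":0.85},{"ax":0,"ay":0,"az":0,"dx":0,"dy":0,"dz":0.07,"claw":0.85},{"ax":0,"ay":0,"az":0,"dx":0,"dy":0,"dz":0.084,"claw":0.85},{"ax":0,"ay":0,"az":0,"dx":0,"dy":0,"dz":0.084,"claw":0.85},{"ax":0,"ay":0,"az":0,"dx":0,"dy":0,"dz":0.084,"claw":0.85}]' 30;python3 -m pendant '[{"ax":0,"ay":0,"az":0,"dx":0,"dy":0,"dz":0,"claw":0.3},{"ax":0,"ay":0,"az":0,"dx":0,"dy":0,"dz":0,"claw":0.3},{"ax":0,"ay":0,"az":0,"dx":0,"dy":0,"dz":0,"claw":0.3},{"ax":0,"ay":0,"az":0,"dx":0,"dy":0,"dz":0,"claw":0.3},{"ax":0,"ay":0,"az":0,"dx":0,"dy":0,"dz":0,"claw":0.3},{"ax":0,"ay":0,"az":0,"dx":0,"dy":0,"dz":0,"claw":0.3},{"ax":0,"ay":0,"az":0,"dx":0,"dy":0,"dz":0,"claw":0.3}]' 30;  python3 d.py .5 .0222 .017 80
```

```text
t: 7.17
tool_pos: [0.6476, -0.1237, 0.0034]
tcp_rot: [0.86, 0.509, -0.0, -0.0]
contact_force: [-0.3, -0.1, 0.6]
finger_gap: 0.0727
grip_force: 0.0
t: 7.75
tool_pos: [0.6488, -0.1241, 0.0047]
tcp_rot: [0.86, 0.51, 0.001, 0.001]
contact_force: [-0.8, 1.1, 6.2]
finger_gap: 0.0384
grip_force: 30.2
t 7.75 pos [ 0.6488 -0.1241  0.0047] yaw 61.3 gap 0.0384 j [-0.31  0.63 -0.08  0.86 -0.    1.76]
d [ 0.0569 -0.2008 -0.0126] az -18.7
```

```bash
python3 -m pendant '[{"ax":0,"ay":0,"az":0,"dx":0,"dy":0,"dz":-0.03,"claw":0.3},{"ax":0,"ay":0,"az":0,"dx":0,"dy":0,"dz":-0.06,"claw":0.3},{"ax":0,"ay":0,"az":-5,"dx":0.01,"dy":-0.035,"dz":-0.08,"claw":0.3},{"ax":0,"ay":0,"az":-10,"dx":0.02,"dy":-0.07,"dz":-0.08,"claw":0.3},{"ax":0,"ay":0,"az":-15,"dx":0.03,"dy":-0.105,"dz":-0.08,"claw":0.3},{"ax":0,"ay":0,"az":-19,"dx":0.04,"dy":-0.14,"dz":-0.08,"claw":0.3},{"ax":0,"ay":0,"az":-19,"dx":0.05,"dy":-0.175,"dz":-0.08,"claw":0.3},{"ax":0,"ay":0,"az":-19,"dx":0.057,"dy":-0.2,"dz":-0.08,"claw":0.3}]'; python3 -m pendant '[{"ax":0,"ay":0,"az":0,"dx":0,"dy":0,"dz":0,"claw":0.3},{"ax":0,"ay":0,"az":0,"dx":0,"dy":0,"dz":0,"claw":0.3}]'; python3 d.py .5 .0222 .0190 80
```

```text
t: 8.42
tool_pos: [0.4979, 0.0237, 0.0841]
tcp_rot: [0.764, 0.645, 0.0, -0.0]
contact_force: [0.5, 0.4, -0.9]
finger_gap: 0.0387
grip_force: 30.9
t: 8.58
tool_pos: [0.4998, 0.0228, 0.0843]
tcp_rot: [0.764, 0.645, 0.0, 0.001]
contact_force: [0.2, -1.0, 0.1]
finger_gap: 0.0378
grip_force: 30.9
t 8.58 pos [0.4998 0.0228 0.0843] yaw 80.4 gap 0.0378 j [-0.12  0.32 -0.4   0.86 -0.    1.62]
d [-0.0006  0.0002  0.0653] az 0.4
```

Place, release, then go above the lump with a look.

```bash
python3 -m pendant '[{"ax":0,"ay":0,"az":0,"dx":0,"dy":0,"dz":0.03,"claw":0.3},{"ax":0,"ay":0,"az":0,"dx":0,"dy":0,"dz":0.05,"claw":0.3},{"ax":0,"ay":0,"az":0,"dx":0,"dy":0,"dz":0.06,"claw":0.3},{"ax":0,"ay":0,"az":0,"dx":0,"dy":0,"dz":0.065,"claw":0.3},{"ax":0,"ay":0,"az":0,"dx":0,"dy":0,"dz":0.065,"claw":0.3},{"ax":0,"ay":0,"az":0,"dx":0,"dy":0,"dz":0.065,"claw":0.3}]'; python3 -m pendant '[{"ax":0,"ay":0,"az":0,"dx":0,"dy":0,"dz":0,"claw":0.65},{"ax":0,"ay":0,"az":0,"dx":0,"dy":0,"dz":0,"claw":0.65},{"ax":0,"ay":0,"az":0,"dx":0,"dy":0,"dz":0,"claw":0.65},{"ax":0,"ay":0,"az":0,"dx":0,"dy":0,"dz":0,"claw":0.65},{"ax":0,"ay":0,"az":0,"dx":0,"dy":0,"dz":-0.03,"claw":0.65},{"ax":0,"ay":0,"az":0,"dx":0,"dy":0,"dz":-0.06,"claw":0.65},{"ax":0,"ay":0,"az":0,"dx":0,"dy":0,"dz":-0.09,"claw":0.9},{"ax":0,"ay":0,"az":0,"dx":0,"dy":0,"dz":-0.12,"claw":1}]';  python3 d.py .64 .132 .14 80
```

```text
t: 9.08
tool_pos: [0.5012, 0.0214, 0.0187]
tcp_rot: [0.764, 0.645, 0.0, 0.0]
contact_force: [-0.3, -0.0, -0.5]
finger_gap: 0.0382
grip_force: 32.3
t: 9.75
tool_pos: [0.4998, 0.0221, 0.14]
tcp_rot: [0.764, 0.645, -0.0, 0.0]
contact_force: [0.6, 0.0, -0.0]
finger_gap: 0.0777
grip_force: 0.0
t 9.75 pos [0.4998 0.0221 0.14  ] yaw 80.3 gap 0.0777 j [-0.12  0.27 -0.3   1.   -0.    1.62]
d [ 0.1319  0.1197 -0.    ] az 0.3
```

```bash
python3 -m pendant '[{"ax":0,"ay":0,"az":0,"dx":0.132,"dy":0.12,"dz":0,"claw":1},{"ax":0,"ay":0,"az":0,"dx":0.132,"dy":0.12,"dz":0,"claw":1},{"ax":0,"ay":0,"az":0,"dx":0.132,"dy":0.12,"dz":0,"claw":1},{"ax":0,"ay":0,"az":0,"dx":0.132,"dy":0.12,"dz":0,"claw":1},{"ax":0,"ay":0,"az":0,"dx":0.132,"dy":0.12,"dz":0,"claw":1},{"ax":0,"ay":0,"az":0,"dx":0.132,"dy":0.12,"dz":0,"claw":1},{"ax":0,"ay":0,"az":0,"dx":0.132,"dy":0.12,"dz":0,"claw":1}]'; python3 w.py w4;  python3 d.py .64 .132 .002 80
```

```text
t: 10.33
tool_pos: [0.6405, 0.1323, 0.1378]
tcp_rot: [0.764, 0.645, -0.0, -0.0]
contact_force: [-0.7, -0.4, 0.2]
finger_gap: 0.0851
grip_force: 0.0
[0.65183028 0.20151556 0.27965692] [-0.04626467 -0.27293262 -0.96092006] 58.4765257984181
t 10.38 pos [0.64   0.1317 0.1382] yaw 80.3 gap 0.0852 j [ 0.08  0.52  0.11  1.16 -0.    1.82]
d [0.0003 0.     0.1362] az 0.3
```

View pics/w4.png

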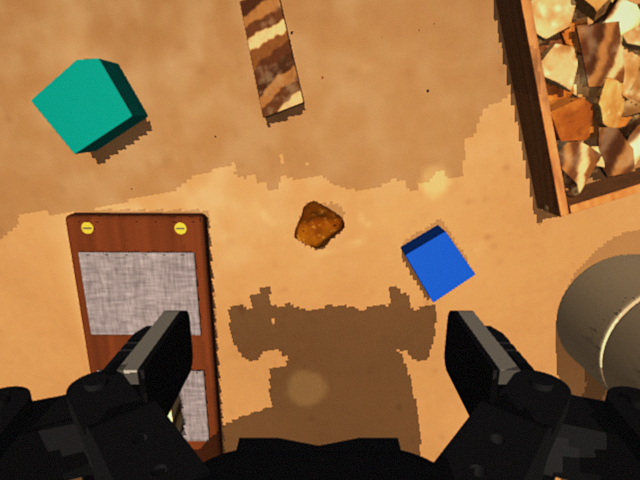

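```bash
python3 - <<'E'
from h import *
c=pickle.load(open('w4.pkl','rb'));f=c['frame'];x0,y0=280,185
t=f[y0:y0+80,x0:x0+80];cv2.imwrite('pics/w4c.png',cv2.resize(t,(560,560),interpolation=cv2.INTER_CUBIC))
hsv=cv2.cvtColor(t,cv2.COLOR_BGR2HSV);print(hsv[40,40],hsv[5,5],hsv[75,20])
b=((c['frame'][y0:y0+80,x0:x0+80,0]<45)).astype(np.uint8)
k=max(cv2.findContours(b,0,2)[0],key=cv2.contourArea);h=cv2.approxPolyDP(cv2.convexHull(k),1.5,True)[:,0]+[x0,y0]
W=np.array([px2w(c,p,.011)[:2] for p in h]);d=np.roll(W,-1,0)-W
for p,w,e in zip(h,W,d):print(p,w.round(4),np.linalg.norm(e).round(4),np.degrees(np.arctan2(e[1],e[0])).round(0)%180)
W2=W.astype(np.float32)
print(cv2.minAreaRect(W2*1000),W.mean(0))
for a in range(0,180,10):
    u=np.array([np.cos(np.radians(a)),np.sin(np.radians(a))]);q=W@u;print(a,round(np.ptp(q)*1000,1),end='; ')
print(px2w(c,(285,116),.015),px2w(c,(262,0),.015),px2w(c,(303,105),.015),px2w(c,(263,117),.015))
E
```

```text
[ 14 231 171] [ 16 143 232] [ 16 151 228]
[313 201] [0.6401 0.1518] 0.0175 142.0
[337 214] [0.6538 0.1409] 0.0066 117.0
[343 222] [0.6568 0.135 ] 0.0055 68.0
[341 230] [0.6548 0.13  ] 0.0163 35.0
[323 247] [0.6414 0.1206] 0.0027 5.0
[319 248] [0.6387 0.1204] 0.0095 154.0
[305 244] [0.6301 0.1246] 0.008 134.0
[295 237] [0.6245 0.1303] 0.0047 80.0
[295 230] [0.6254 0.135 ] 0.0154 60.0
[303 208] [0.6331 0.1484] 0.0078 26.0
((640.0204467773438, 134.28787231445312), (27.51554298400879, 28.4169921875), 51.57593536376953) [0.63987102 0.13369177]
0 32.3; 10 32.6; 20 32.0; 30 30.6; 40 29.2; 50 27.7; 60 28.5; 70 30.0; 80 31.2; 90 31.4; 100 30.9; 110 29.7; 120 28.2; 130 28.0; 140 28.4; 150 28.0; 160 29.5; 170 31.0; [0.63262674 0.20558835 0.015     ] [0.6316708  0.26819997 0.015     ] [0.6442421  0.20992531 0.015     ] [0.61965711 0.20720815 0.015     ]
```

View pics/w4c.png

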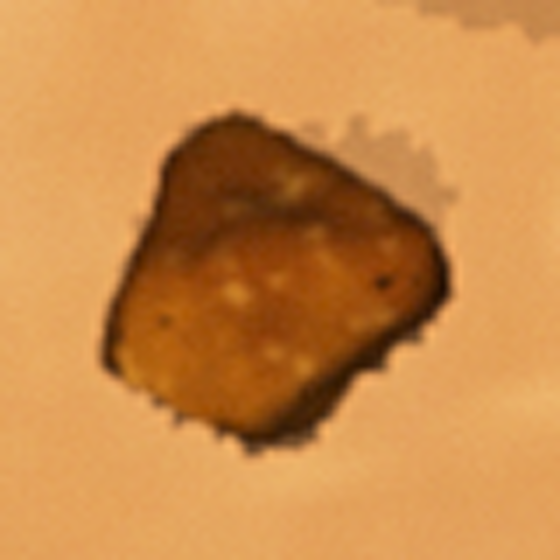

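The lump's best parallel faces give a closing axis at about 52°, so tool yaw is 143.

```bash
python3 -m pendant '[{"ax":0,"ay":0,"az":-63,"dx":0.003,"dy":0,"dz":0.04,"claw":1},{"ax":0,"ay":0,"az":-63,"dx":0.003,"dy":0,"dz":0.06,"claw":1},{"ax":0,"ay":0,"az":-63,"dx":0.003,"dy":0,"dz":0.08,"claw":1},{"ax":0,"ay":0,"az":-63,"dx":0.003,"dy":0,"dz":0.08,"claw":0.8},{"ax":0,"ay":0,"az":-63,"dx":0.003,"dy":0,"dz":0.08,"claw":0.8},{"ax":0,"ay":0,"az":-63,"dx":0.003,"dy":0,"dz":0.08,"claw":0.8},{"ax":0,"ay":0,"az":-63,"dx":0.003,"dy":0,"dz":0.08,"claw":0.8},{"ax":0,"ay":0,"az":-63,"dx":0.003,"dy":0,"dz":0.08,"claw":0.8}]'; python3 -m pendant '[{"ax":0,"ay":0,"az":-6,"dx":0,"dy":0,"dz":0,"claw":0.8},{"ax":0,"ay":0,"az":-6,"dx":0,"dy":0,"dz":0,"claw":0.8}]';  python3 d.py .640 .1343 .002 143
```

```text
t: 11.05
tool_pos: [0.6403, 0.1339, 0.059]
tcp_rot: [0.359, 0.933, -0.0, 0.0]
contact_force: [0.0, -0.1, 0.3]
finger_gap: 0.068
grip_force: 0.0
t: 11.22
tool_pos: [0.6404, 0.134, 0.0591]
tcp_rot: [0.31, 0.951, 0.0, 0.0]
contact_force: [0.1, -0.5, 0.2]
finger_gap: 0.068
grip_force: 0.0
t 11.22 pos [0.6404 0.134  0.0591] yaw 143.8 gap 0.068 j [ 0.08  0.57 -0.02  0.98 -0.    0.71]
d [0.0005 0.     0.0571] az 0.8
```

```bash
python3 -m pendant '[{"ax":0,"ay":0,"az":0,"dx":0,"dy":0,"dz":0.025,"claw":0.8},{"ax":0,"ay":0,"az":0,"dx":0,"dy":0,"dz":0.045,"claw":0.8},{"ax":0,"ay":0,"az":0,"dx":0,"dy":0,"dz":0.056,"claw":0.8},{"ax":0,"ay":0,"az":0,"dx":0,"dy":0,"dz":0.056,"claw":0.8},{"ax":0,"ay":0,"az":0,"dx":0,"dy":0,"dz":0.056,"claw":0.8}]' 30;python3 -m pendant '[{"ax":0,"ay":0,"az":0,"dx":0,"dy":0,"dz":0,"claw":0.15},{"ax":0,"ay":0,"az":0,"dx":0,"dy":0,"dz":0,"claw":0.15},{"ax":0,"ay":0,"az":0,"dx":0,"dy":0,"dz":0,"claw":0.15},{"ax":0,"ay":0,"az":0,"dx":0,"dy":0,"dz":0,"claw":0.15},{"ax":0,"ay":0,"az":0,"dx":0,"dy":0,"dz":0,"claw":0.15},{"ax":0,"ay":0,"az":0,"dx":0,"dy":0,"dz":0,"claw":0.15},{"ax":0,"ay":0,"az":0,"dx":0,"dy":0,"dz":0,"claw":0.15},{"ax":0,"ay":0,"az":0,"dx":0,"dy":0,"dz":0,"claw":0.15}]' 30; python3 -m pendant '[{"ax":0,"ay":0,"az":0,"dx":0,"dy":0,"dz":-0.02,"claw":0.15},{"ax":0,"ay":0,"az":0,"dx":0,"dy":0,"dz":-0.04,"claw":0.15},{"ax":0,"ay":0,"az":0,"dx":0,"dy":0,"dz":-0.07,"claw":0.15},{"ax":0,"ay":0,"az":0,"dx":0,"dy":0,"dz":-0.08,"claw":0.15}]'; python3 w.py w5; python3 d.py .515 .1085 .017 143
```

```text
t: 11.63
tool_pos: [0.6408, 0.1346, 0.0027]
tcp_rot: [0.313, 0.95, -0.0, -0.0]
contact_force: [0.0, -0.6, 0.4]
finger_gap: 0.0687
grip_force: 0.0
t: 12.3
tool_pos: [0.6416, 0.135, 0.0034]
tcp_rot: [0.312, 0.95, 0.0, 0.001]
contact_force: [-1.1, -0.2, 7.5]
finger_gap: 0.0245
grip_force: 29.0
t: 12.63
tool_pos: [0.6424, 0.1352, 0.0864]
tcp_rot: [0.312, 0.95, 0.001, 0.002]
contact_force: [0.7, -0.8, 0.8]
finger_gap: 0.0249
grip_force: 29.8
[0.58486246 0.17675188 0.22800877] [ 0.22716686 -0.16386647 -0.95997031] 58.4765257984181
t 12.68 pos [0.6429 0.1352 0.0869] yaw 143.6 gap 0.0244 j [0.08 0.55 0.02 1.04 0.   0.72]
d [ 0.0874 -0.0976  0.0692] az 0.6
```

View pics/w5.png

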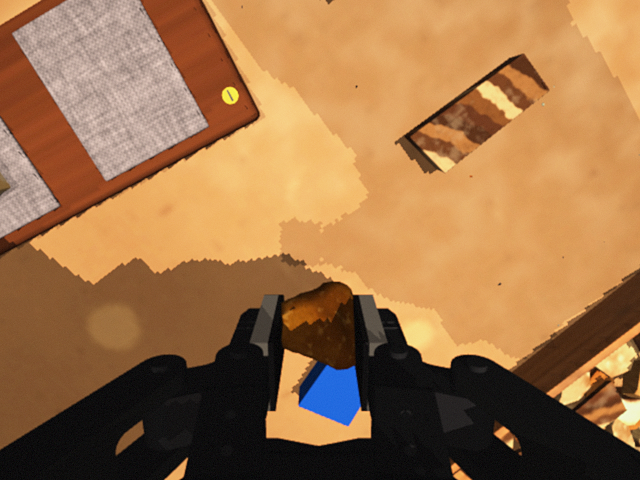

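The lump is held level between the fingers. The whole bar is visible, with top corners at about (412,137), (446,171), (549,90), (516,58).

```bash
python3 - <<'E'
from h import *
c=pickle.load(open('w5.pkl','rb'))
W=np.array([px2w(c,p,.015)[:2] for p in((409,137),(447,171),(549,90),(516,56))]);d=np.roll(W,-1,0)-W
print(W.mean(0),np.linalg.norm(d,axis=1),np.degrees(np.arctan2(d[:,1],d[:,0])))
print(px2w(c,(318,325),.096),px2w(c,(318,325),.1))
E
python3 -m pendant '[{"ax":0,"ay":0,"az":0,"dx":0.025,"dy":-0.03,"dz":0,"claw":0.15},{"ax":0,"ay":0,"az":0,"dx":0.05,"dy":-0.06,"dz":0,"claw":0.15},{"ax":0,"ay":0,"az":0,"dx":0.075,"dy":-0.085,"dz":0,"claw":0.15},{"ax":0,"ay":0,"az":0,"dx":0.087,"dy":-0.098,"dz":0,"claw":0.15},{"ax":0,"ay":0,"az":0,"dx":0.087,"dy":-0.098,"dz":0,"claw":0.15},{"ax":0,"ay":0,"az":0,"dx":0.087,"dy":-0.098,"dz":0,"claw":0.15}]';python3 d.py .515 .1085 .0175 143
```

```text
[0.63037206 0.23942222] [0.02566132 0.05863633 0.02286297 0.05945817] [  14.02518538   93.81826309 -166.64702307  -88.79222824]
[0.64006936 0.13652842 0.096     ] [0.63839654 0.13774723 0.1       ]
t: 13.18
tool_pos: [0.5123, 0.1076, 0.0824]
tcp_rot: [0.312, 0.95, 0.0, 0.0]
contact_force: [-0.1, 0.7, -0.1]
finger_gap: 0.0245
grip_force: 29.8
t 13.18 pos [0.5123 0.1076 0.0824] yaw 143.6 gap 0.0245 j [ 0.05  0.35 -0.34  0.87 -0.    0.69]
d [-0.0016  0.0023  0.0649] az 0.6
```

```bash
python3 -m pendant '[{"ax":0,"ay":0,"az":0,"dx":-0.003,"dy":0.002,"dz":0.03,"claw":0.15},{"ax":0,"ay":0,"az":0,"dx":-0.003,"dy":0.002,"dz":0.05,"claw":0.15},{"ax":0,"ay":0,"az":0,"dx":-0.003,"dy":0.002,"dz":0.06,"claw":0.15},{"ax":0,"ay":0,"az":0,"dx":-0.003,"dy":0.002,"dz":0.064,"claw":0.15},{"ax":0,"ay":0,"az":0,"dx":-0.003,"dy":0.002,"dz":0.064,"claw":0.15},{"ax":0,"ay":0,"az":0,"dx":-0.003,"dy":0.002,"dz":0.064,"claw":0.15}]'; python3 -m pendant '[{"ax":0,"ay":0,"az":0,"dx":0,"dy":0,"dz":0,"claw":0.5},{"ax":0,"ay":0,"az":0,"dx":0,"dy":0,"dz":0,"claw":0.5},{"ax":0,"ay":0,"az":0,"dx":0,"dy":0,"dz":0,"claw":0.5},{"ax":0,"ay":0,"az":0,"dx":0,"dy":0,"dz":0,"claw":0.5},{"ax":0,"ay":0,"az":0,"dx":0,"dy":0,"dz":-0.03,"claw":0.5},{"ax":0,"ay":0,"az":0,"dx":0,"dy":0,"dz":-0.06,"claw":0.65},{"ax":0,"ay":0,"az":0,"dx":0,"dy":0,"dz":-0.09,"claw":0.9},{"ax":0,"ay":0,"az":0,"dx":0,"dy":0,"dz":-0.12,"claw":1}]';  python3 d.py .631 .2385 .12 92
```

```text
t: 13.68
tool_pos: [0.5175, 0.1076, 0.0183]
tcp_rot: [0.312, 0.95, 0.0, 0.0]
contact_force: [-0.3, -0.0, -0.9]
finger_gap: 0.0247
grip_force: 29.3
t: 14.35
tool_pos: [0.5163, 0.1075, 0.14]
tcp_rot: [0.312, 0.95, 0.0, 0.0]
contact_force: [0.6, 0.6, -1.4]
finger_gap: 0.077
grip_force: 0.0
t 14.35 pos [0.5163 0.1075 0.14  ] yaw 143.6 gap 0.077 j [ 0.05  0.31 -0.23  1.03  0.    0.69]
d [-0.0146  0.1735  0.02  ] az 51.6
```

```bash
python3 -m pendant '[{"ax":0,"ay":0,"az":52,"dx":-0.015,"dy":0.173,"dz":0.02,"claw":1},{"ax":0,"ay":0,"az":52,"dx":-0.015,"dy":0.173,"dz":0.02,"claw":1},{"ax":0,"ay":0,"az":52,"dx":-0.015,"dy":0.173,"dz":0.02,"claw":1},{"ax":0,"ay":0,"az":52,"dx":-0.015,"dy":0.173,"dz":0.02,"claw":1},{"ax":0,"ay":0,"az":52,"dx":-0.015,"dy":0.173,"dz":0.02,"claw":1},{"ax":0,"ay":0,"az":52,"dx":-0.015,"dy":0.173,"dz":0.02,"claw":1},{"ax":0,"ay":0,"az":52,"dx":-0.015,"dy":0.173,"dz":0.02,"claw":0.8},{"ax":0,"ay":0,"az":52,"dx":-0.015,"dy":0.173,"dz":0.02,"claw":0.8}]'; python3 w.py w6;  python3 d.py .631 .2385 .002 92
```

```text
t: 15.02
tool_pos: [0.6313, 0.2382, 0.118]
tcp_rot: [0.7, 0.714, -0.0, -0.0]
contact_force: [0.1, -0.2, -0.6]
finger_gap: 0.0684
grip_force: 0.0
[0.62936526 0.30841689 0.25986159] [ 0.00618984 -0.27667109 -0.96094474] 58.4765257984181
t 15.07 pos [0.6313 0.2381 0.1182] yaw 91.3 gap 0.0682 j [0.24 0.57 0.14 1.14 0.   1.79]
d [ 0.0004 -0.0002  0.1162] az -0.7
```

View pics/w6.png

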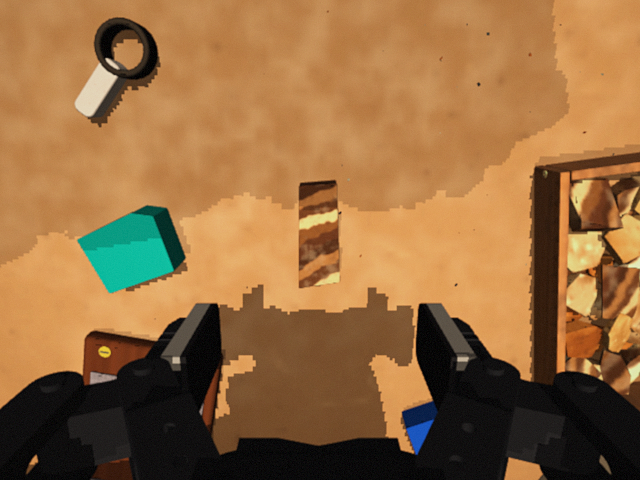

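The bar is aligned, with its top centre at (319,235). The turquoise block at (130,250) is clear of the fingers.

```bash
python3 - <<'E'
from h import *
c=pickle.load(open('w6.pkl','rb'))
W=np.array([px2w(c,p,.015)[:2] for p in((299,184),(337,183),(340,286),(300,288))]);print(W.mean(0))
E
python3 -m pendant '[{"ax":0,"ay":0,"az":0,"dx":0,"dy":0,"dz":0.04,"claw":0.8},{"ax":0,"ay":0,"az":0,"dx":0,"dy":0,"dz":0.075,"claw":0.8},{"ax":0,"ay":0,"az":0,"dx":0,"dy":0,"dz":0.1,"claw":0.8},{"ax":0,"ay":0,"az":0,"dx":0,"dy":0,"dz":0.117,"claw":0.8},{"ax":0,"ay":0,"az":0,"dx":0,"dy":0,"dz":0.117,"claw":0.8},{"ax":0,"ay":0,"az":0,"dx":0,"dy":0,"dz":0.117,"claw":0.8}]' 30;python3 -m pendant '[{"ax":0,"ay":0,"az":0,"dx":0,"dy":0,"dz":0,"claw":0.15},{"ax":0,"ay":0,"az":0,"dx":0,"dy":0,"dz":0,"claw":0.15},{"ax":0,"ay":0,"az":0,"dx":0,"dy":0,"dz":0,"claw":0.15},{"ax":0,"ay":0,"az":0,"dx":0,"dy":0,"dz":0,"claw":0.15},{"ax":0,"ay":0,"az":0,"dx":0,"dy":0,"dz":0,"claw":0.15},{"ax":0,"ay":0,"az":0,"dx":0,"dy":0,"dz":0,"claw":0.15},{"ax":0,"ay":0,"az":0,"dx":0,"dy":0,"dz":0,"claw":0.15},{"ax":0,"ay":0,"az":0,"dx":0,"dy":0,"dz":0,"claw":0.15}]' 30; python3 d.py .4699 -.1507 .12 170
```

```text
[0.63144824 0.24033096]
t: 15.57
tool_pos: [0.6309, 0.2378, 0.0013]
tcp_rot: [0.697, 0.717, -0.0, -0.0]
contact_force: [-0.3, 0.7, 0.4]
finger_gap: 0.0683
grip_force: 0.0
t: 16.23
tool_pos: [0.6319, 0.2381, 0.0027]
tcp_rot: [0.697, 0.717, 0.001, 0.0]
contact_force: [-1.6, 0.2, 6.7]
finger_gap: 0.0252
grip_force: 29.7
t 16.23 pos [0.6319 0.2381 0.0027] yaw 91.6 gap 0.0252 j [ 0.24  0.65 -0.04  0.88  0.    1.78]
d [-0.384  -0.1727 -0.1177] az -78.4
```

```bash
python3 -m pendant '[{"ax":0,"ay":0,"az":0,"dx":0,"dy":0,"dz":-0.02,"claw":0.15},{"ax":0,"ay":0,"az":0,"dx":0,"dy":0,"dz":-0.05,"claw":0.15},{"ax":0,"ay":0,"az":0,"dx":0,"dy":0,"dz":-0.08,"claw":0.15},{"ax":0,"ay":0,"az":-6,"dx":-0.03,"dy":-0.013,"dz":-0.1,"claw":0.15},{"ax":0,"ay":0,"az":-12,"dx":-0.06,"dy":-0.027,"dz":-0.1,"claw":0.15},{"ax":0,"ay":0,"az":-18,"dx":-0.095,"dy":-0.043,"dz":-0.1,"claw":0.15},{"ax":0,"ay":0,"az":-24,"dx":-0.13,"dy":-0.058,"dz":-0.1,"claw":0.15},{"ax":0,"ay":0,"az":-30,"dx":-0.16,"dy":-0.072,"dz":-0.1,"claw":0.15}]'; python3 d.py .472 -.151 .1 170
```

```text
t: 16.9
tool_pos: [0.5629, 0.0743, 0.1021]
tcp_rot: [0.485, 0.874, 0.0, 0.001]
contact_force: [1.5, -1.1, -1.2]
finger_gap: 0.0247
grip_force: 30.1
t 16.9 pos [0.5629 0.0743 0.1021] yaw 121.9 gap 0.0247 j [-0.01  0.4  -0.2   0.97 -0.    1.  ]
d [-0.1431 -0.1963  0.0021] az -48.1
```

```bash
python3 -m pendant '[{"ax":0,"ay":0,"az":-6,"dx":-0.02,"dy":-0.028,"dz":0,"claw":0.15},{"ax":0,"ay":0,"az":-12,"dx":-0.04,"dy":-0.055,"dz":0,"claw":0.15},{"ax":0,"ay":0,"az":-18,"dx":-0.06,"dy":-0.083,"dz":0,"claw":0.15},{"ax":0,"ay":0,"az":-24,"dx":-0.08,"dy":-0.11,"dz":0,"claw":0.15},{"ax":0,"ay":0,"az":-30,"dx":-0.1,"dy":-0.138,"dz":0,"claw":0.15},{"ax":0,"ay":0,"az":-36,"dx":-0.12,"dy":-0.165,"dz":0,"claw":0.15},{"ax":0,"ay":0,"az":-42,"dx":-0.135,"dy":-0.186,"dz":0,"claw":0.15},{"ax":0,"ay":0,"az":-48,"dx":-0.143,"dy":-0.196,"dz":0,"claw":0.15}]';  python3 -m pendant '[{"ax":0,"ay":0,"az":0,"dx":0,"dy":0,"dz":0.02,"claw":0.15},{"ax":0,"ay":0,"az":0,"dx":0,"dy":0,"dz":0.02,"claw":0.15},{"ax":0,"ay":0,"az":0,"dx":0,"dy":0,"dz":0.02,"claw":0.15}]'; python3 d.py .472 -.151 .017 170
```

```text
t: 17.57
tool_pos: [0.4708, -0.1511, 0.1021]
tcp_rot: [0.089, 0.996, -0.0, 0.0]
contact_force: [0.2, 0.6, -0.8]
finger_gap: 0.0253
grip_force: 30.1
t: 17.82
tool_pos: [0.4714, -0.1484, 0.0815]
tcp_rot: [0.091, 0.996, 0.0, -0.0]
contact_force: [-0.2, 0.2, -0.1]
finger_gap: 0.0246
grip_force: 30.1
t 17.82 pos [ 0.4714 -0.1484  0.0815] yaw 169.6 gap 0.0246 j [-0.47  0.31 -0.41  0.85  0.   -0.29]
d [-0.0012 -0.0025  0.0645] az -0.4
```

```bash
python3 -m pendant '[{"ax":0,"ay":0,"az":0,"dx":0,"dy":-0.001,"dz":0.03,"claw":0.15},{"ax":0,"ay":0,"az":0,"dx":0,"dy":-0.002,"dz":0.05,"claw":0.15},{"ax":0,"ay":0,"az":0,"dx":0,"dy":-0.002,"dz":0.06,"claw":0.15},{"ax":0,"ay":0,"az":0,"dx":0,"dy":-0.002,"dz":0.064,"claw":0.15},{"ax":0,"ay":0,"az":0,"dx":0,"dy":-0.002,"dz":0.064,"claw":0.15},{"ax":0,"ay":0,"az":0,"dx":0,"dy":-0.002,"dz":0.064,"claw":0.15}]'; python3 -m pendant '[{"ax":0,"ay":0,"az":0,"dx":0,"dy":0,"dz":0,"claw":0.5},{"ax":0,"ay":0,"az":0,"dx":0,"dy":0,"dz":0,"claw":0.5},{"ax":0,"ay":0,"az":0,"dx":0,"dy":0,"dz":0,"claw":0.5},{"ax":0,"ay":0,"az":0,"dx":0,"dy":0,"dz":0,"claw":0.5},{"ax":0,"ay":0,"az":0,"dx":0,"dy":0,"dz":-0.03,"claw":0.5},{"ax":0,"ay":0,"az":0,"dx":0,"dy":0,"dz":-0.06,"claw":0.65},{"ax":0,"ay":0,"az":0,"dx":0,"dy":0,"dz":-0.09,"claw":0.9},{"ax":0,"ay":0,"az":0,"dx":0,"dy":0,"dz":-0.12,"claw":1}]';  python3 d.py .55 0 .36 90
```

```text
t: 18.32
tool_pos: [0.4721, -0.1504, 0.0183]
tcp_rot: [0.09, 0.996, -0.0, 0.0]
contact_force: [-0.2, 0.7, -0.2]
finger_gap: 0.0251
grip_force: 30.1
t: 18.98
tool_pos: [0.4712, -0.1504, 0.139]
tcp_rot: [0.091, 0.996, 0.0, -0.0]
contact_force: [0.7, -0.4, 0.0]
finger_gap: 0.0766
grip_force: 0.0
t 18.98 pos [ 0.4712 -0.1504  0.139 ] yaw 169.6 gap 0.0766 j [-0.47  0.26 -0.31  1.   -0.   -0.29]
d [-0.0504  0.1622 -0.221 ] az 79.6
```

Now up to an overhead view to check all four.

```bash
python3 -m pendant '[{"ax":0,"ay":0,"az":80,"dx":-0.05,"dy":0.16,"dz":-0.22,"claw":1},{"ax":0,"ay":0,"az":80,"dx":-0.05,"dy":0.16,"dz":-0.22,"claw":1},{"ax":0,"ay":0,"az":80,"dx":-0.05,"dy":0.16,"dz":-0.22,"claw":1},{"ax":0,"ay":0,"az":80,"dx":-0.05,"dy":0.16,"dz":-0.22,"claw":1},{"ax":0,"ay":0,"az":80,"dx":-0.05,"dy":0.16,"dz":-0.22,"claw":1},{"ax":0,"ay":0,"az":80,"dx":-0.05,"dy":0.16,"dz":-0.22,"claw":1},{"ax":0,"ay":0,"az":80,"dx":-0.05,"dy":0.16,"dz":-0.22,"claw":1},{"ax":0,"ay":0,"az":80,"dx":-0.05,"dy":0.16,"dz":-0.22,"claw":1}]';python3 -m pendant '[{"ax":0,"ay":0,"az":20,"dx":0,"dy":0,"dz":0,"claw":1},{"ax":0,"ay":0,"az":20,"dx":0,"dy":0,"dz":0,"claw":1},{"ax":0,"ay":0,"az":20,"dx":0,"dy":0,"dz":0,"claw":1},{"ax":0,"ay":0,"az":20,"dx":0,"dy":0,"dz":0,"claw":1},{"ax":0,"ay":0,"az":20,"dx":0,"dy":0,"dz":0,"claw":1}]'; python3 w.py w7; python3 - <<'E'
from h import *
c=pickle.load(open('w7.pkl','rb'));f=c['frame'].copy()
for X in [(.4699,-.1507,.014),(.4852,-.0641,.014),(.5,.0222,.014),(.515,.1085,.014)]:
    print(w2px(c,X).round(0),[w2px(c,X+np.array([0,0,h])).round(0) for h in(.015,.024,.018,.015)])
E
```

```text
t: 19.65
tool_pos: [0.5512, 0.0001, 0.3613]
tcp_rot: [0.558, 0.83, 0.001, 0.002]
contact_force: [0.1, 0.9, -0.5]
finger_gap: 0.0857
grip_force: 0.0
t: 20.07
tool_pos: [0.5494, -0.0022, 0.3575]
tcp_rot: [0.691, 0.722, 0.0, 0.0]
contact_force: [0.3, -0.2, -0.2]
finger_gap: 0.0856
grip_force: 0.0
[0.54581853 0.06790235 0.49931688] [ 0.01283707 -0.27635434 -0.96097008] 58.4765257984181
[248. 300.] [array([246., 305.]), array([245., 308.]), array([246., 306.]), array([246., 305.])]
[261. 232.] [array([259., 236.]), array([258., 238.]), array([259., 236.]), array([259., 236.])]
[275. 158.] [array([274., 159.]), array([273., 160.]), array([273., 160.]), array([274., 159.])]
[290.  76.] [array([290.,  75.]), array([289.,  74.]), array([289.,  75.]), array([290.,  75.])]
```

View pics/w7.png

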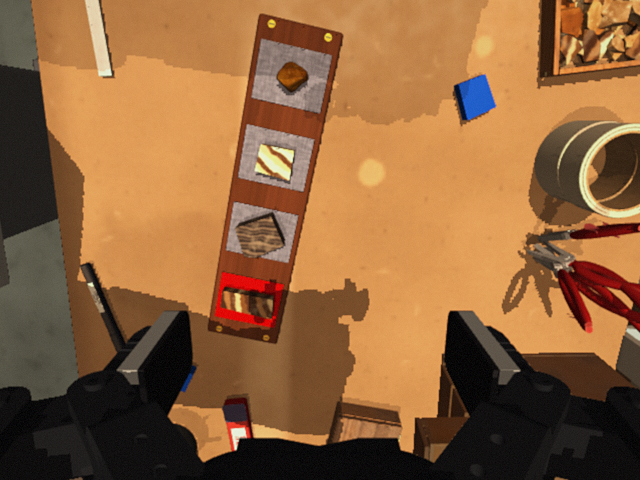

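All four stones sit centred on their pads: bar (248,303), dark (260,237), cream (274,162), lump (292,77). Each is within about 3 px (a few mm) of its target, flat, and the gripper is well clear.

```bash
python3 -c "
from rig import job
print(job.hand_in())"
```

```text
the job is handed in; nothing more can be done
None
```

I laid the four stones on the board in order of length and handed the job in: striped bar on red, then dark block, cream block and lump, each within a few mm of its pad's centre in the last picture (the hand-in returned no verdict).

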